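# Set the track-width gauge with its thumb wheel

### The job

On the hobby bench, pre-set the track-width gauge for the model car: with a fingertip, press lightly on top of the knurled thumb wheel and roll it, stroke by stroke, until the gap between the jaws has closed so far that the sliding jaw's pointer lines up with the mark clipped to the scale. Move the jaw only by rolling the wheel, never by touching the jaw itself; pick nothing up, leave the tyre, screw jar and screwdriver where they are, and finish with the hand clear of everything.

Things in the scene. Friction and masses are not known exactly. Their poses are not given: they have to be found in the camera images.
- gauge: Gauge, fixed. Steel base 140 x 300 x 6 mm, x -55 to +85, y -65 to +235; on it, on rubber buffers, an aluminium platform with wheel and jaws. Origin on the bench right under the wheel; +y runs from wheel to jaws, x along the axle, z up. Steel cheeks flank the wheel at |x| 20 to 28, |y| up to 42 mm, tops 84 mm above the bench. Fixed jaw 64 x 20 mm at y 190 to 210, top 80 mm, 3 mm rubber face.
- thumbwheel: Knurled steel wheel, 70 mm diameter, 34 mm wide, turning about its own x (parallel to the gauge's x). Origin: wheel centre, 63 mm above the bench; crown at 98 mm, 14 mm above the cheeks; only the crown can be reached. Pressed down, it sinks with its platform: about 3 N starts it, then 0.9 N per mm, solid stop at 6 mm; it springs back. y and z axes turn with it.
- jaw: Sliding jaw, aluminium block 64 x 20 x 50 mm, top 80 mm above the bench, on rails between wheel and fixed jaw, with a 3 mm rubber face. Origin in the middle of its thickness at bench height, 90 to 146 mm from the gauge's origin along the gauge's y; slides along y only, geared to the wheel. Not to be touched.
- pointer (a point): Outer end of the jaw's pointer, a dark steel bar 6 mm wide (y) sticking out 24 mm from the jaw's +x side; on the bar's centre line, 34 mm above the bench. Moves with the jaw: rolling the wheel's top 35 mm along the gauge's +y (1 rad) moves it 8 mm the same way; rolling back reverses it; it stays where left. About 1 N at the rim turns the wheel; pressed 3 to 5 mm it rolls by friction under a fingertip.
- mark_line (a point): The mark: dark steel clip on the white scale strip at the gauge's +x edge; bar 6 mm wide (y), 22 long (x), 14 high. Point: on the bar's centre line at the end next to the pointer, 1.5 mm clear of it in x, 34 mm above the bench; axes as the gauge's. Lined up = same y along the gauge. At the start the mark lies 12 to 36 mm ahead (+y) of the pointer.
- tyre: Bystander: loose model-car wheel with black tyre, 66 mm diameter, 26 mm high, lying flat; origin at the centre of its underside.
- screw_jar: Bystander: loose clear jar with black cap, 44 mm diameter, 50 mm high; origin at the centre of its underside.
- driver: Bystander: loose screwdriver with black handle, 170 mm long, lying along its x axis.

How it is judged:
By the outcome, as a careful person would: the job done as asked, in the order asked, and still so for the second after the job is handed in, with the robot touching nothing.
It also fails if it takes over 61 s, if anything falls off the work surface, if the arm or the gripper's body presses on something with over 40 N, if the wrist force passes 120 N, or if a joint passes its speed limit or range.

### The arm

A 6-joint arm with a two-finger parallel gripper is mounted at the origin on the work surface. World frame = base frame: x ahead of the robot, y to its left, z up, the work surface at z = 0. Lengths are in m, angles in rad, forces in N, time in s.
With the tool pointing down it reaches from about 0.25 to 0.775 m from the base axis. Payload 4 kg.
Tool frame: the origin (TCP) lies midway between the tips of the shut fingers; the grasp point (between the pads) lies 19 mm behind it; z points along the fingers, y is the line along which they close (so a half turn about z gives the same grasp; the last joint's range is limited). The gripper opens to 85 mm and grips with 20 to 120 N. Pads are 22 mm wide; open, the fingers measure 114 mm over their backs; the gripper's body (76 mm by 85 mm) begins 54 mm behind the grasp point. The pads swing forward as they close: fully open they stand 13 mm farther back than shut.
Start: joints at [1.186, 0.087, 1.371, -0, 1.684, -0.103], TCP at [0.153, 0.528, 0.231] pointing down, gripper open.
Joint ranges: [-3.1, 3.1], [-0.76, 2.03], [0.27, 2.55], [-1.08, 4.22], [0.17, 2.65], [-2.57, 2.57]. Speed limits (rad/s): [2.79, 2.79, 3.14, 3.14, 3.14, 3.14].

### API

Orientations are given as [roll, pitch, yaw] about the fixed x, y, z axes, in that order (R = Rz(yaw) Ry(pitch) Rx(roll)).
In Python, from workcell import ctrl, capture, finder gives the robot as it stands.
- The arm moves only by the shell command python3 -m jog 'ROWS' [FORCE]. ROWS is JSON, one flat list of numbers, 7 for each row, row after row: the turn, a rotation vector about the tool's x, y, z in units of pi/2 rad (1.0 is pi/2 rad), then the shift along the tool's x, y, z in units of 0.4 m (1.0 is 0.4 m), then the closure, from -1 (fully open) to 1 (shut). A call has 1 to 20 rows; each row is the pose to reach, as a shift and turn from the pose commanded when the call began, along the tool's axes at that moment; what a row does not reach only later rows make up. A row lasts 1/10 s, in which the tool goes at most 50 mm and 8.59 degrees, less where a joint would pass 70% of its speed; a pose out of reach is approached as far as the arm can. A call with a number of a shift or a turn outside -1 to 1 is refused whole. A call with a gripper value outside its range is refused whole. The fingers move at their own pace and stop on an object; FORCE is the grip in N (left out, the last holds). Time passes only in rows, so rows that repeat a pose let the fingers close. It gives the time, the measured TCP pose, the force, the opening and the grip force at its end, in the units of the state.
- ctrl.read_state(): the state, without advancing time (a new reading comes with each control period).
- capture(name): name is "scene" or "top"; returns a dict with "img" (384x512x3 uint8, red, green, blue), "fx", "fy", "cx", "cy" (pixels), "cam_to_world" (4x4, takes a point from camera to world coordinates). Camera axes: x right, y up, looking along -z (the intrinsics and any distortion apply to the point x, -y, -z); pixel columns grow to the right and rows downward; lengths in m; the calibration is good to about 2 mm. A picture is of the moment at which its call begins. There is no depth.
- ctrl.close_job(): hands the job in; it is judged then, once.
Trained networks look in the newest picture that a camera, given by its name, has taken for a name from the list of things; names that differ only in an ending like _2 or _b are one class to them, and where a whole thing is asked for, a point or a joint stands for the part that bears it (a point fixed in the world has none). Each returns a list of dicts, best first, with "conf" (0 to 1); they miss things now and then, are a little off and sometimes report something else, mostly with a low value. They report only what shows in the picture. A call takes as long as a camera call.
- finder.boxes_of(camera, query): "xy" ([column, row] in pixels, amid what is visible of it).
- finder.spot_point(camera, query): "xy" ([column, row] in pixels: a listed point, or the origin of a listed thing).
The state is a dict: "clock": time; "qpos": joint angles; "qvel": joint speeds; "effort": joint torques, N m; "ee_pos": TCP position; "eef_rot": TCP orientation; "wrist_force": force on the tool from outside, world axes, zero at the start; "moment": the same for the moment, N m; "gripper_width": finger opening in m; "grip_force": force on a finger pad.
Only numpy, scipy, OpenCV 4.12 (cv2) and the standard library are available. Lean on these libraries where they do the work, as an engineer would, in place of code of your own. Each camera call takes 0.05 s, during which the arm holds its last target. There are 200 camera calls.

## Working session

There is one attempt and no reset: what is moved stays moved. The work goes in short steps, Python scripts to look and compute and a shell command to move; the robot and the scene stay as the last step left them, time stands still between calls to the robot, and variables do not carry over. Pictures are saved under pics/ and viewed, at most 10 in all, crops included, and the job is handed in when it is done.

```bash
ls; mkdir -p pics
cat > h.py <<'E'
import numpy as np, cv2
from workcell import ctrl, capture, finder
def ray(c,px):
    M=np.array(c["cam_to_world"]); d=np.array([(px[0]-c["cx"])/c["fx"],-(px[1]-c["cy"])/c["fy"],-1.])
    return M[:3,3], M[:3,:3]@d
def atz(c,px,z):
    o,d=ray(c,px); return o+d*(z-o[2])/d[2]
E
python3 - <<'E'
from h import *
for n in("scene","top"):
    c=capture(n); cv2.imwrite(f"pics/{n}0.png",c["img"][:,:,::-1])
    print(n,{k:v for k,v in c.items() if k!="img"})
    for q,z in(("gauge",0),("thumbwheel",.063),("jaw",0),("pointer",.034),("mark_line",.034)):
        r=finder.spot_point(n,q)[:2]
        print(q,[(np.round(a["xy"],1),round(a["conf"],2),atz(c,a["xy"],z).round(4)) for a in r])
print(ctrl.read_state())
E
```

```text
pics
scene {'fx': 485.880435293901, 'fy': 485.880435293901, 'cx': 254.83689331642, 'cy': 199.26326200743156, 'cam_to_world': array([[-0.52923904, -0.50643958,  0.68075325,  1.1681278 ],
       [ 0.84841041, -0.32559776,  0.41735581,  0.28460506],
       [ 0.01028623,  0.79843913,  0.60198766,  0.5808012 ],
       [ 0.        ,  0.        ,  0.        ,  1.        ]])}
gauge [(array([260.1, 227.5]), 0.82, array([ 0.5795, -0.0641,  0.    ]))]
thumbwheel [(array([267.7, 199.1]), 0.74, array([ 0.5698, -0.0555,  0.063 ]))]
jaw [(array([303.2, 250.8]), 0.81, array([0.5924, 0.0319, 0.    ]))]
pointer [(array([284.6, 252.4]), 0.81, array([0.6459, 0.0228, 0.034 ]))]
mark_line [(array([291.3, 258.4]), 0.7, array([0.6523, 0.0387, 0.034 ]))]
top {'fx': 362.6667108279298, 'fy': 362.6667108279298, 'cx': 252.88816385502136, 'cy': 190.16722449176237, 'cam_to_world': array([[ 0.01413566,  0.99709879, -0.07479433,  0.53720426],
       [-0.99895456,  0.01083049, -0.04441263, -0.07774113],
       [-0.04347373,  0.07534393,  0.99620948,  0.79971656],
       [ 0.        ,  0.        ,  0.        ,  1.    
[... 484 characters left out ...]
([0.6487, 0.0355, 0.034 ]))]
{'clock': 0.6, 'qpos': array([ 1.18591289e+00,  8.71407861e-02,  1.37067471e+00, -4.91912884e-05,
        1.68359942e+00, -1.03137038e-01]), 'qvel': array([ 0.00048929,  0.0009842 , -0.00082504, -0.00071507, -0.00141694,
        0.00186873]), 'effort': array([-7.42166285e-04, -3.51445270e+01, -3.13269854e+01, -1.00494844e-04,
        3.09196266e-04,  2.16544009e-06]), 'ee_pos': array([0.15296509, 0.5283208 , 0.23138612]), 'eef_rot': array([3.14142090e+00, 6.69160965e-05, 2.85984071e+00]), 'wrist_force': array([ 0.12890915, -0.57395919,  0.47482926]), 'moment': array([ 0.0219997 ,  0.01625166, -0.01658408]), 'grip_force': 0.0, 'gripper_width': 0.08543934026962387}
```

Run:
```python
import cv2
a=cv2.imread("pics/top0.png");b=cv2.imread("pics/scene0.png")
cv2.imwrite("pics/t1.png",cv2.resize(a[90:270,130:370],(800,600),interpolation=cv2.INTER_CUBIC))
cv2.imwrite("pics/s1.png",cv2.resize(b,(768,576),interpolation=cv2.INTER_CUBIC))
```

```text
(no output)
```

View pics/t1.png

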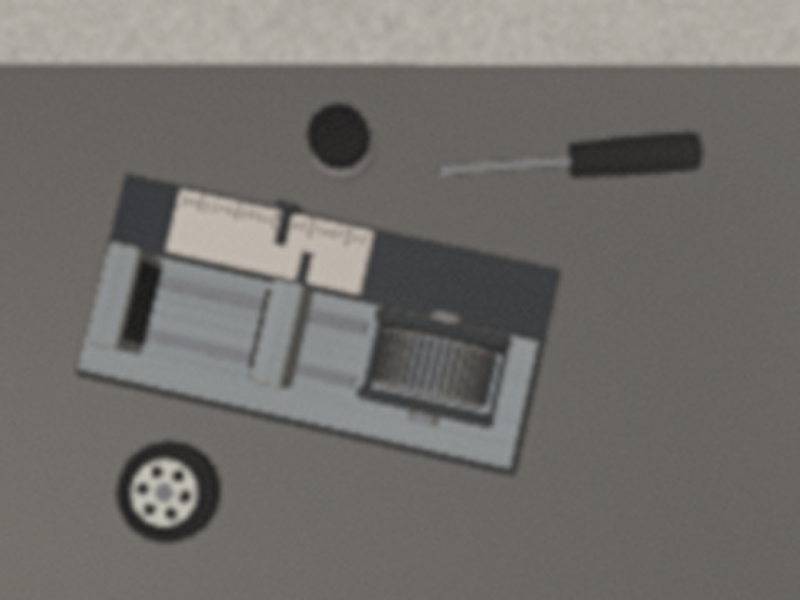

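View pics/s1.png

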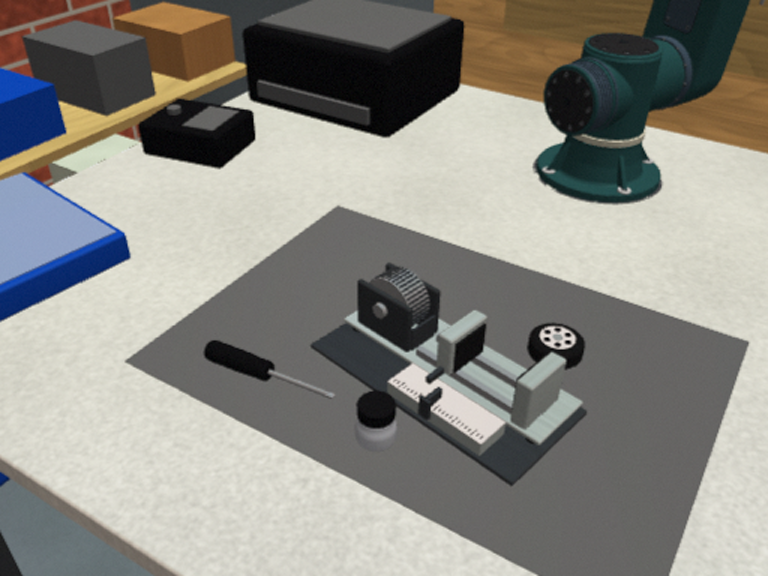

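The top crop shows the gauge: wheel at crop (437,365), pointer tip at (306,252), and mark end at (281,243), with the base corners sharp. Tyre, jar and driver are all clear of the wheel. I'll fit the gauge pose from the corners.

```bash
cat >> h.py <<'E'
def fit(G,W):
    G=np.array(G,float);W=np.array(W,float);g=G.mean(0);w=W.mean(0);a=(G-g)[:,0]+1j*(G-g)[:,1];b=(W-w)[:,0]+1j*(W-w)[:,1]
    yaw=np.angle((a.conj()*b).sum());R=np.array([[np.cos(yaw),-np.sin(yaw)],[np.sin(yaw),np.cos(yaw)]]);t=w-R@g
    return yaw,R,t,W-(G@R.T+t)
E
python3 - <<'E'
from h import *
c=capture("top")
P=lambda x,y:(130+(x+.5)/3.3333-.5,90+(y+.5)/3.3333-.5)
pts=[(127,176),(559,270),(515,472),(77,374)]
W=[atz(c,P(*p),.006)[:2] for p in pts]
yaw,R,t,r=fit([(.085,.235),(.085,-.065),(-.055,-.065),(-.055,.235)],W)
print(yaw,t,r.round(4))
for n,p in(("ptr",(306,252)),("mark",(281,243))):
    print(n,R.T@(atz(c,P(*p),.034 if n=="ptr" else .034)[:2]-t))
c2=capture("scene")
for n,cc in(("top",c),("scene",c2)):
    for q,z in(("pointer",.034),("mark_line",.034),("thumbwheel",.063)):
        for a in finder.spot_point(n,q)[:2]: print(n,q,round(a["conf"],2),(R.T@(atz(cc,a["xy"],z)[:2]-t)).round(4))
s=ctrl.read_state();e=s["ee_pos"];
print("crown",t, "tool yaw",s["eef_rot"])
E
```

```text
-0.20717142259781413 [ 0.57266692 -0.06037005] [[-0.0022 -0.0019]
 [-0.0017  0.0021]
 [ 0.0027  0.0011]
 [ 0.0012 -0.0013]]
ptr [0.05568504 0.09837067]
mark [0.05792059 0.11545634]
top pointer 0.85 [0.0554 0.1042]
top mark_line 0.44 [0.0572 0.1225]
top thumbwheel 0.83 [-0.0014  0.0004]
scene pointer 0.65 [0.0547 0.0959]
scene mark_line 0.62 [0.0558 0.1129]
scene thumbwheel 0.93 [-0.0063 -0.0081]
crown [ 0.57266692 -0.06037005] tool yaw [3.14145846e+00 1.10874112e-05 2.85979854e+00]
```

```bash
python3 -m jog '[0,0,0,-0.71,-0.575,0,1, 0,0,0,-0.71,-0.575,0,1, 0,0,0,-0.71,-0.575,0,1, 0,0,0,-0.71,-0.575,0,1, 0,0,0,-0.71,-0.575,0,1, 0,0,0,-0.71,-0.575,0,1, 0,0,0,-0.71,-0.575,0,1, 0,0,0,-0.71,-0.575,0,1, 0,0,0,-0.71,-0.575,0,1]' 20
python3 -m jog '[0,0,-0.048,-0.71,-0.575,0,1, 0,0,-0.048,-0.71,-0.575,0,1, 0,0,-0.048,-0.71,-0.575,0,1, 0,0,-0.048,-0.71,-0.575,0,1, 0,0,-0.048,-0.71,-0.575,0,1, 0,0,-0.048,-0.71,-0.575,0,1, 0,0,-0.048,-0.71,-0.575,0,1, 0,0,-0.048,-0.71,-0.575,0,1, 0,0,-0.048,-0.71,-0.575,0.2,1, 0,0,-0.048,-0.71,-0.575,0.25,1, 0,0,-0.048,-0.71,-0.575,0.25,1, 0,0,-0.048,-0.71,-0.575,0.25,1, 0,0,-0.048,-0.71,-0.575,0.25,1]'
python3 - <<'E'
from h import *
a=[]
for n in("scene","top"):
    c=capture(n);a.append(c["img"])
s,t=a
s=cv2.resize(s[120:320,180:400],(440,400));t=cv2.resize(t[100:260,150:310],(400,400)) if 0 else cv2.resize(t[130:240,180:290],(360,400),interpolation=2)
cv2.imwrite("pics/m1.png",np.hstack([s,t[:400]])[:,:,::-1])
st=ctrl.read_state();print(st["clock"],st["ee_pos"],st["eef_rot"],st["wrist_force"],st["gripper_width"])
E
```

```text
clock: 1.9
ee_pos: [0.363, 0.2265, 0.2314]
eef_rot: [3.142, 0.001, 2.855]
wrist_force: [-0.7, 0.7, -0.5]
gripper_width: -0.0002
grip_force: 0.0
clock: 3.2
ee_pos: [0.5732, -0.071, 0.1358]
eef_rot: [3.141, 0.008, 2.937]
wrist_force: [0.3, -0.0, 1.1]
gripper_width: 0.0002
grip_force: 0.0
3.3 [ 0.57342403 -0.07147479  0.13622848] [3.14153638 0.00866973 2.93605206] [-0.14964781 -1.35641424  0.04755846] 0.00015754037608401258
```

View pics/m1.png

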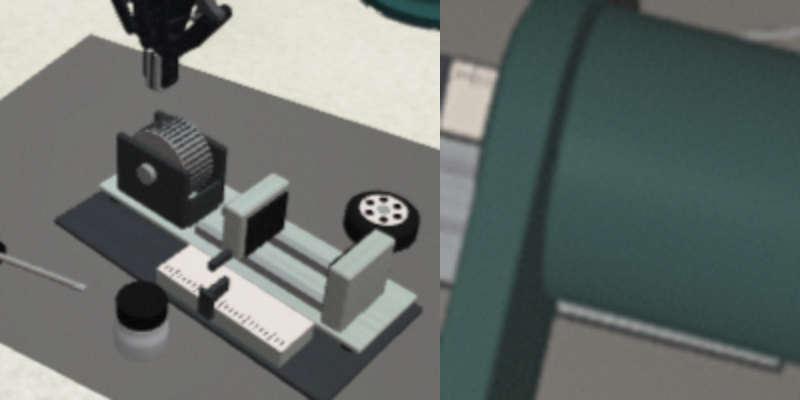

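The scene crop shows the shut fingertips above the wheel's rear. Pointer and mark are unchanged, and the top camera is blocked by the arm. Next I descend just above the crown.

```bash
python3 -m jog '[0,0,0,0.005,-0.01,0.04,1, 0,0,0,0.005,-0.01,0.07,1, 0,0,0,0.005,-0.01,0.07,1, 0,0,0,0.005,-0.01,0.07,1, 0,0,0,0.005,-0.01,0.07,1]'
```

```text
clock: 3.8
ee_pos: [0.5686, -0.075, 0.1043]
eef_rot: [3.141, 0.002, 2.935]
wrist_force: [0.2, 0.2, -0.3]
gripper_width: 0.0001
grip_force: 0.0
```

```bash
python3 -m jog '[0,0,0,0,0,0.012,1, 0,0,0,0,0,0.018,1, 0,0,0,0,0,0.024,1, 0,0,0,0,0,0.024,1, 0,0,0,0,0,0.024,1]'; python3 -m jog '[0,0,0,0,0.01,0,1, 0,0,0,0,0.02,0,1, 0,0,0,0,0.03,0,1, 0,0,0,0,0.04,0,1, 0,0,0,0,0.04,0,1, 0,0,0,0,0.04,0,1]'
python3 - <<'E'
from h import *
c=capture("scene");cv2.imwrite("pics/m2.png",cv2.resize(c["img"][170:320,190:390],(800,600),interpolation=2)[:,:,::-1])
for q in("pointer","mark_line"): print(q,[(a["conf"],atz(c,a["xy"],.034)) for a in finder.spot_point("scene",q)[:2]])
E
```

```text
clock: 4.3
ee_pos: [0.5681, -0.0752, 0.0945]
eef_rot: [-3.142, 0.001, 2.935]
wrist_force: [-0.6, -0.3, 5.0]
gripper_width: -0.0002
grip_force: 2.3
clock: 4.9
ee_pos: [0.5716, -0.0589, 0.0947]
eef_rot: [3.141, 0.001, 2.935]
wrist_force: [-1.8, 0.9, 6.0]
gripper_width: 0.0
grip_force: 2.9
pointer [(0.61, array([0.64769657, 0.02733263, 0.034     ]))]
mark_line [(0.64, array([0.6522748 , 0.04089712, 0.034     ]))]
```

View pics/m2.png

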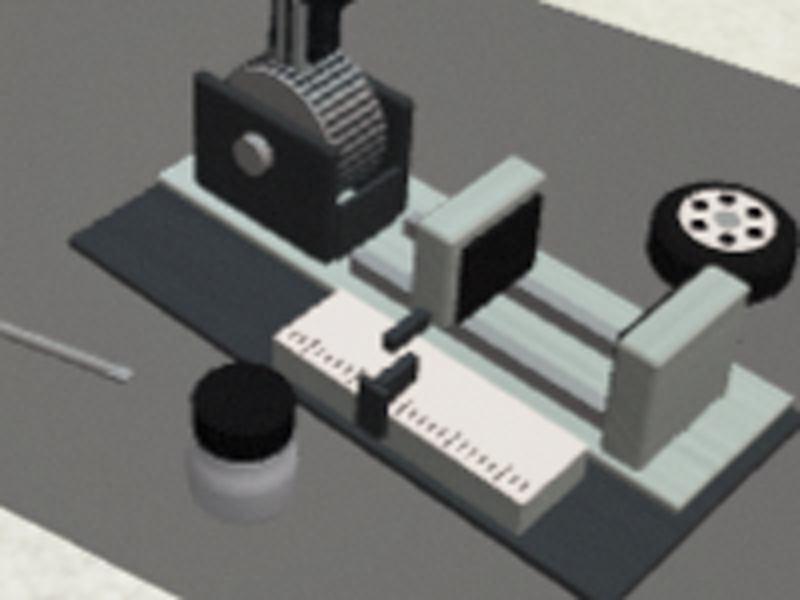

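Pressing at about 6 N rolls the wheel without slip: the 16 mm stroke moved the pointer about 4 mm. Pointer tip at crop (388,343) and mark end at (413,362). I'll finish this stroke, lift, go back and stroke again.

```bash
python3 -m jog '[0,0,0,0,0.01,0,1, 0,0,0,0,0.02,0,1, 0,0,0,0,0.03,0,1, 0,0,0,0,0.035,0,1, 0,0,0,0,0.035,0,1, 0,0,0,0,0.035,0,1]'
python3 -m jog '[0,0,0,0,0,-0.04,1, 0,0,0,0,0,-0.05,1, 0,0,0,0,-0.04,-0.05,1, 0,0,0,0,-0.075,-0.05,1, 0,0,0,0,-0.075,-0.05,1, 0,0,0,0,-0.075,-0.02,1, 0,0,0,0,-0.075,-0.01,1, 0,0,0,0,-0.075,0,1, 0,0,0,0,-0.075,0,1, 0,0,0,0,-0.075,0,1]'
python3 -m jog '[0,0,0,0,0.01,0,1, 0,0,0,0,0.02,0,1, 0,0,0,0,0.03,0,1, 0,0,0,0,0.04,0,1, 0,0,0,0,0.05,0,1, 0,0,0,0,0.05,0,1, 0,0,0,0,0.05,0,1]'
python3 - <<'E'
from h import *
c=capture("scene");cv2.imwrite("pics/m3.png",cv2.resize(c["img"][210:290,250:350],(800,640),interpolation=2)[:600,:,::-1])
for q in("pointer","mark_line"): print(q,[(a["conf"],a["xy"],atz(c,a["xy"],.034)) for a in finder.spot_point("scene",q)[:2]])
E
```

```text
clock: 5.65
ee_pos: [0.5746, -0.045, 0.0944]
eef_rot: [3.14, 0.001, 2.935]
wrist_force: [0.0, 1.6, 6.0]
gripper_width: 0.0001
grip_force: 2.6
clock: 6.65
ee_pos: [0.5672, -0.075, 0.094]
eef_rot: [-3.141, -0.002, 2.936]
wrist_force: [-3.2, -0.8, 5.5]
gripper_width: -0.0001
grip_force: 2.7
clock: 7.35
ee_pos: [0.5716, -0.0544, 0.0945]
eef_rot: [3.141, -0.001, 2.936]
wrist_force: [-3.7, 1.0, 4.8]
gripper_width: -0.0003
grip_force: 3.0
pointer [(0.74, [290.5, 258.4], array([0.65299675, 0.0376287 , 0.034     ]))]
mark_line [(0.71, [290.8, 259.3], array([0.65455822, 0.03902881, 0.034     ]))]
```

View pics/m3.png

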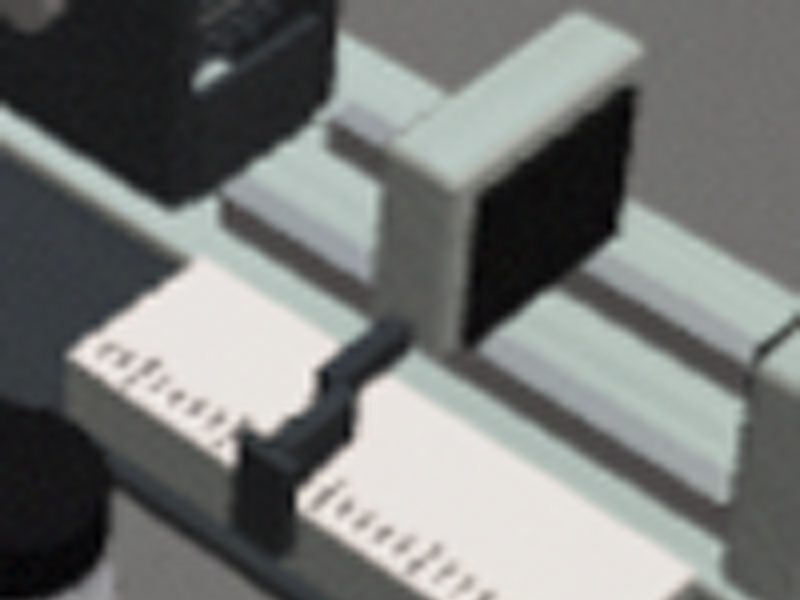

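```bash
cat >> h.py <<'E'
YAW=-0.2072;T=np.array([.5727,-.0604]);RG=np.array([[np.cos(YAW),-np.sin(YAW)],[np.sin(YAW),np.cos(YAW)]])
def proj(c,g):
    w=np.r_[RG@np.array(g[:2])+T,g[2]];M=np.array(c["cam_to_world"]);p=M[:3,:3].T@(w-M[:3,3])
    return [c["cx"]+c["fx"]*p[0]/-p[2],c["cy"]+c["fy"]*p[1]/p[2]]
def rect(c,z,x0=.03,x1=.09,y0=.085,y1=.15,s=10000):
    q=[(x1,y0),(x1,y1),(x0,y1),(x0,y0)];src=np.float32([proj(c,(*a,z)) for a in q])
    w,h=(y1-y0)*s,(x1-x0)*s;H=cv2.getPerspectiveTransform(src,np.float32([(0,0),(w,0),(w,h),(0,h)]))
    return cv2.warpPerspective(c["img"],H,(int(w),int(h)),flags=2)
E
python3 - <<'E'
from h import *
c=capture("scene"); r=rect(c,.034)
for i in range(0,650,50): cv2.line(r,(i,0),(i,600),(255,0,0) if i%100==0 else (0,200,0),1)
cv2.imwrite("pics/r1.png",r[:,:,::-1]); print(r.shape)
E
```

```text
(600, 649, 3)
```

View pics/r1.png

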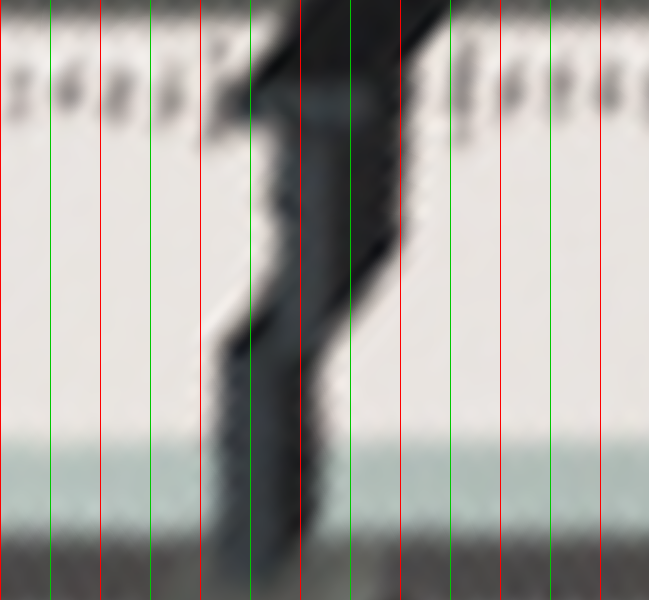

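The rectified view at 34 mm shows the pointer's top face at columns 222–282 (centre ~252) and the mark's at 278–335 (centre ~306), so the gap is about 5.4 mm. That matches the 17.3 mm start less the 11.9 mm rolled. About 23.5 mm of rolling is left.

```bash
python3 -m jog '[0,0,0,0,0.01,0,1, 0,0,0,0,0.02,0,1, 0,0,0,0,0.025,0,1, 0,0,0,0,0.025,0,1, 0,0,0,0,0.025,0,1]'
python3 -m jog '[0,0,0,0,0,-0.04,1, 0,0,0,0,0,-0.05,1, 0,0,0,0,-0.04,-0.05,1, 0,0,0,0,-0.06,-0.05,1, 0,0,0,0,-0.06,-0.05,1, 0,0,0,0,-0.06,-0.02,1, 0,0,0,0,-0.06,-0.01,1, 0,0,0,0,-0.06,0,1, 0,0,0,0,-0.06,0,1, 0,0,0,0,-0.06,0,1]'
python3 -m jog '[0,0,0,0,0.01,0,1, 0,0,0,0,0.02,0,1, 0,0,0,0,0.03,0,1, 0,0,0,0,0.03,0,1, 0,0,0,0,0.03,0,1]'
python3 - <<'E'
from h import *
c=capture("scene"); r=rect(c,.034)
for i in range(0,650,50): cv2.line(r,(i,0),(i,600),(255,0,0) if i%100==0 else (0,200,0),1)
cv2.imwrite("pics/r2.png",r[:,:,::-1])
E
```

```text
clock: 8.05
ee_pos: [0.5737, -0.0444, 0.0943]
eef_rot: [3.14, -0.001, 2.936]
wrist_force: [-2.7, 1.6, 5.4]
gripper_width: 0.0002
grip_force: 2.6
clock: 9.05
ee_pos: [0.5688, -0.0692, 0.0943]
eef_rot: [-3.141, -0.001, 2.936]
wrist_force: [-1.8, -1.6, 6.3]
gripper_width: -0.0001
grip_force: 3.0
clock: 9.55
ee_pos: [0.5714, -0.0567, 0.0945]
eef_rot: [3.141, -0.0, 2.936]
wrist_force: [-2.5, 1.3, 6.2]
gripper_width: 0.0001
grip_force: 3.0
```

View pics/r2.png

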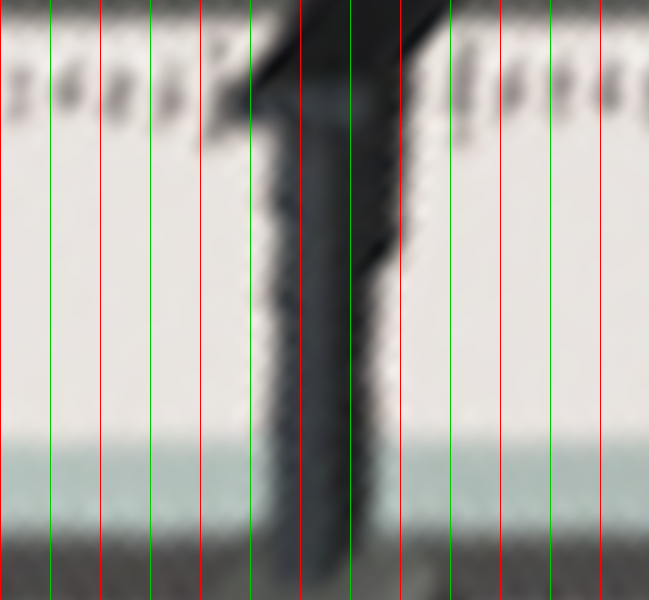

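The pointer's top face (left edge ~275) now runs into the mark's (~278). I'll measure the left edges numerically before lifting.

Run:
```python
from h import *
g=np.mean([cv2.cvtColor(rect(capture("scene"),.034),7).astype(float) for _ in range(5)],0)
for r0 in range(150,440,30):
    p=g[r0:r0+30].mean(0); bg=p[60:180].mean(); lo=p[290:320].mean(); i=220+np.argmax(p[220:330]<(bg+lo)/2)
    j=np.gradient(cv2.GaussianBlur(p[None],(0,0),4)[0]); print(r0,i, 300+np.argmin(j[300:360]),round(lo))
```

```text
150 272 327 61
180 269 328 60
210 275 330 61
240 274 329 61
270 270 327 60
300 273 334 60
330 275 332 60
360 273 331 59
390 270 332 58
420 268 332 57
```

Aligned to within about 0.3 mm. I'll lift clear and check again.

```bash
python3 -m jog '[0,0,0,0,0,-0.05,1, 0,0,0,0,0,-0.15,1, 0,0,0,0,0,-0.25,1, 0,0,0,0,0,-0.3,1, 0,0,0,0,0,-0.3,1, 0,0,0,0,0,-0.3,1, 0,0,0,0,0,-0.3,1, 0,0,0,0,0,-0.3,1]'
python3 - <<'E'
from h import *
c=[capture("scene") for _ in range(5)]
g=np.mean([cv2.cvtColor(rect(k,.034),7).astype(float) for k in c],0)
for r0 in range(150,440,30):
    p=g[r0:r0+30].mean(0); bg=p[60:180].mean(); lo=p[290:320].mean(); i=220+np.argmax(p[220:330]<(bg+lo)/2)
    j=np.gradient(cv2.GaussianBlur(p[None],(0,0),4)[0]); print(r0,i, 300+np.argmin(j[300:360]))
cv2.imwrite("pics/f.png",cv2.resize(c[-1]["img"][120:320,140:400],(780,600),interpolation=2)[:,:,::-1])
E
```

```text
clock: 10.65
ee_pos: [0.5706, -0.0571, 0.2111]
eef_rot: [3.141, -0.004, 2.935]
wrist_force: [-0.2, -0.7, 0.2]
gripper_width: 0.0001
grip_force: 0.0
150 272 328
180 268 327
210 274 329
240 274 328
270 270 329
300 273 325
330 270 321
360 253 309
390 246 313
420 251 308
```

View pics/f.png

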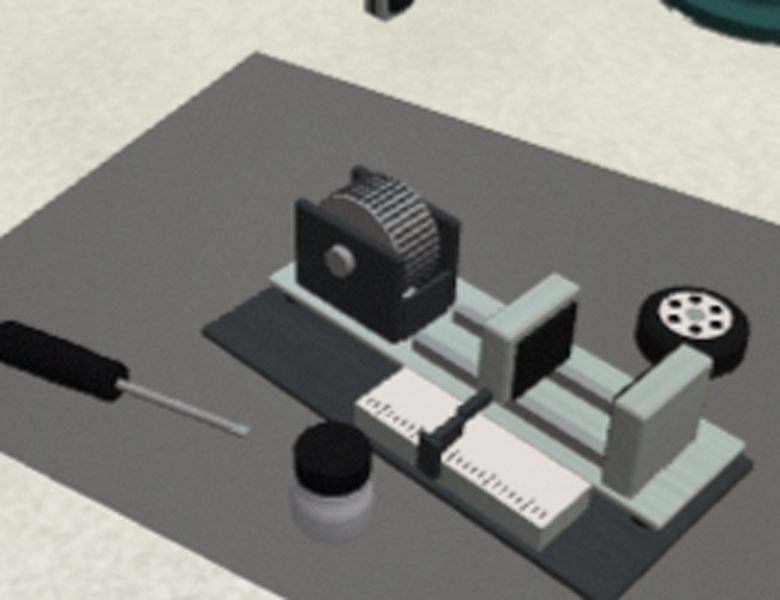

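After lifting, the platform sprang back up about 3.5 mm, so the pressed view was skewed by parallax. The pointer now appears about 2 mm short (edge 250 against 272). I'll move the arm aside and check from the top camera, where height matters little.

```bash
python3 -m jog '[0,0,0,0,-0.7,0,1, 0,0,0,0,-0.7,0,1, 0,0,0,0,-0.7,0,1, 0,0,0,0,-0.7,0,1, 0,0,0,0,-0.7,0,1, 0,0,0,0,-0.7,0,1, 0,0,0,0,-0.7,0,1, 0,0,0,0,-0.7,0,1, 0,0,0,0,-0.7,0,1]'
python3 - <<'E'
from h import *
for n in("top","scene"):
    c=[capture(n) for _ in range(8)]
    G=[cv2.cvtColor(rect(k,.034),7).astype(float) for k in c];g=np.mean(G,0)
    print(n)
    for r0 in range(90,440,25):
        p=g[r0:r0+25].mean(0); b=np.median(p); d=np.clip(b-12-p,0,None); d[:150]=0;d[420:]=0
        print(r0,round((d*np.arange(len(d))).sum()/d.sum()) if d.sum()>0 else None,round(d.sum()),round(b), end=' | ')
    if n=="top": r=rect(c[0],.034)
    else: r=np.hstack([r[:,100:500],rect(c[0],.034)[:,100:500]])
cv2.imwrite("pics/r3.png",r[:,:,::-1])
E
```

```text
clock: 11.8
ee_pos: [0.5145, -0.3304, 0.2137]
eef_rot: [3.141, 0.0, 2.936]
wrist_force: [0.1, 0.3, 0.3]
gripper_width: -0.0003
grip_force: 0.0
top
90 305 3397 108 | 115 315 5870 156 | 140 320 6631 173 | 165 317 5468 162 | 190 314 5625 164 | 215 316 7197 178 | 240 316 7687 183 | 265 315 7574 183 | 290 314 7290 183 | 315 311 6530 183 | 340 303 6236 183 | 365 300 6340 183 | 390 301 6307 183 | 415 301 6721 183 | scene
90 318 19663 166 | 115 324 23471 201 | 140 340 22154 217 | 165 340 21691 218 | 190 337 21659 218 | 215 341 20536 218 | 240 338 19741 218 | 265 327 17335 218 | 290 319 15013 218 | 315 316 12327 218 | 340 309 13615 218 | 365 303 16969 218 | 390 301 17750 219 | 415 302 14266 200 |
```

View pics/r3.png

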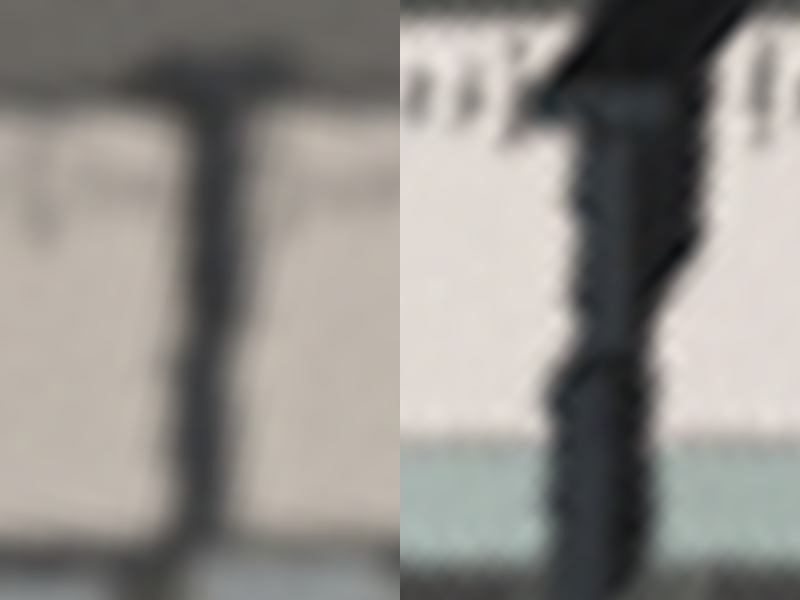

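Both views agree on a gap of about 2.0 mm, allowing for the side faces: the top view centres are 315 and 301 before correction, and the scene view top-face edges are 272 and 250. One more short stroke of about 8.4 mm.

```bash
python3 -m jog '[0,0,0,0,0.69,0,1, 0,0,0,0,0.69,0,1, 0,0,0,0,0.69,0,1, 0,0,0,0,0.69,0,1, 0,0,0,0,0.69,0,1, 0,0,0,0,0.69,0,1, 0,0,0,0,0.69,0,1, 0,0,0,0,0.69,0,1, 0,0,0,0,0.69,0.1,1, 0,0,0,0,0.69,0.2,1, 0,0,0,0,0.69,0.25,1, 0,0,0,0,0.69,0.25,1, 0,0,0,0,0.69,0.25,1, 0,0,0,0,0.69,0.28,1, 0,0,0,0,0.69,0.29,1, 0,0,0,0,0.69,0.3,1, 0,0,0,0,0.69,0.3,1, 0,0,0,0,0.69,0.3,1]'
python3 -m jog '[0,0,0,0,0.01,0,1, 0,0,0,0,0.021,0,1, 0,0,0,0,0.021,0,1, 0,0,0,0,0.021,0,1, 0,0,0,0,0.021,0,1]'
python3 -m jog '[0,0,0,0,0,-0.1,1, 0,0,0,0,0,-0.2,1, 0,0,0,0,0,-0.3,1, 0,0,0,0,-0.7,-0.3,1, 0,0,0,0,-0.7,-0.3,1, 0,0,0,0,-0.7,-0.3,1, 0,0,0,0,-0.7,-0.3,1, 0,0,0,0,-0.7,-0.3,1, 0,0,0,0,-0.7,-0.3,1, 0,0,0,0,-0.7,-0.3,1, 0,0,0,0,-0.7,-0.3,1, 0,0,0,0,-0.7,-0.3,1]'
python3 - <<'E'
from h import *
for n in("top","scene"):
    c=[capture(n) for _ in range(8)]
    G=[cv2.cvtColor(rect(k,.034),7).astype(float) for k in c];g=np.mean(G,0)
    print(n)
    for r0 in range(140,440,25):
        p=g[r0:r0+25].mean(0); b=np.median(p); d=np.clip(b-12-p,0,None); d[:150]=0;d[420:]=0
        i=220+np.argmax(p[220:330]<(b+p[290:320].mean())/2); j=np.gradient(cv2.GaussianBlur(p[None],(0,0),4)[0])
        print(r0,round((d*np.arange(len(d))).sum()/d.sum()),i,300+np.argmin(j[300:360]), end=' | ')
    if n=="top": r=rect(c[0],.034)
    else: r=np.hstack([r[:,100:500],rect(c[0],.034)[:,100:500]])
cv2.imwrite("pics/r4.png",r[:,:,::-1])
E
```

```text
clock: 14.4
ee_pos: [0.5713, -0.0617, 0.0954]
eef_rot: [-3.141, 0.002, 2.935]
wrist_force: [-0.7, -0.1, 5.8]
gripper_width: -0.0002
grip_force: 2.6
clock: 14.9
ee_pos: [0.5732, -0.0527, 0.0955]
eef_rot: [3.141, 0.002, 2.936]
wrist_force: [-1.1, 0.4, 5.1]
gripper_width: 0.0
grip_force: 2.6
clock: 16.1
ee_pos: [0.5155, -0.3259, 0.2138]
eef_rot: [3.141, 0.0, 2.937]
wrist_force: [0.5, 0.8, -0.1]
gripper_width: -0.0
grip_force: 0.0
top
140 320 282 300 | 165 317 284 300 | 190 314 282 300 | 215 316 280 300 | 240 316 279 300 | 265 315 279 300 | 290 315 280 300 | 315 317 283 300 | 340 319 284 300 | 365 321 287 300 | 390 322 288 300 | 415 322 286 300 | scene
140 340 273 328 | 165 340 270 328 | 190 337 269 330 | 215 341 275 330 | 240 338 274 329 | 265 327 271 329 | 290 322 270 328 | 315 326 275 328 | 340 326 277 333 | 365 324 275 329 | 390 324 270 333 | 415 323 267 334 |
```

View pics/r4.png

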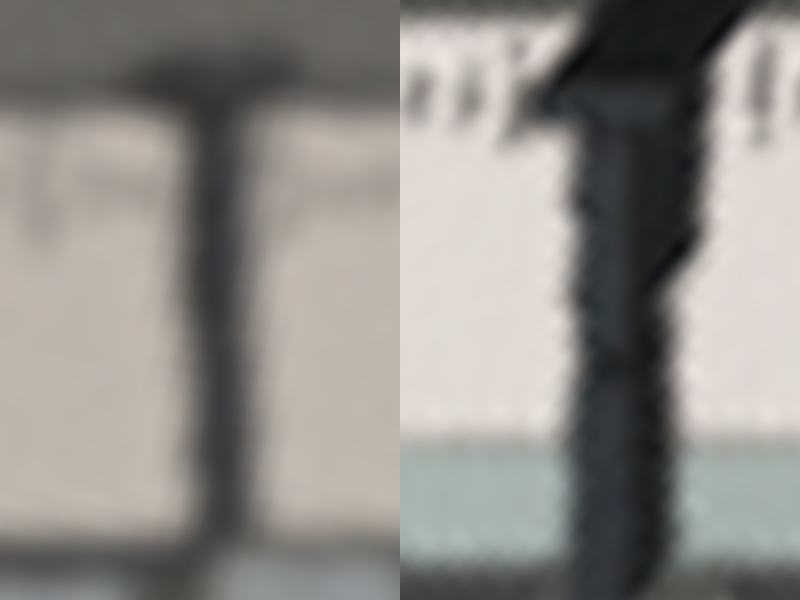

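The unpressed pointer now runs straight into the mark in the scene view, with left edges ~273 and ~273 and right edges ~329 and ~331. The top view agrees once the mark's taller side face is allowed for. The hand is clear, so I'm handing in.

```bash
python3 -c "
from h import *
print(ctrl.close_job())"
```

```text
the job is handed in; nothing more can be done
None
```

I rolled the wheel in four fingertip strokes until the pointer lined up with the mark to about 0.3 mm by camera, touched nothing but the wheel, and handed in at about 17 s with the hand clear.

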